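Deal gingerbread bars into two trays and latch the carrier

TASK

One tray of the carrier already has its first gingerbread bar (leave it there): go on dealing with the three bars on the sloping lower deck of the rack, the empty tray first and then one to each tray, until both trays hold two bars lying flat; set them down, do not drop them. Only then press the carrier's sprung lever down until its catch holds it down by itself, and leave it latched. Do not move the marker or the ribbon spool.

Things in the scene. Friction and masses are not known exactly. Their poses are not given: they have to be found in the camera images.
- rack: fixed steel cooling rack, 250 mm wide (its y); origin at the middle of its footprint on the worktop, -x is its front. Flat upper deck, underside 281 mm up, over x = 0 to +100 mm: a vertical gripper is stopped by it, so the bars below must be reached with the tool leaning back to the front. Back posts at x = 86, y = +-115 mm
- slope (a point): middle of the surface of the rack's sloping lower deck, 60 mm above the worktop. The deck rises at 25 degrees towards the rack's +x; its outward normal is (-0.423, 0, 0.906) in the rack's axes. An 8 mm lip along its low edge stops the bars
- biscuit0_mid (a point): centre of a loose gingerbread bar, 64 mm (its x) x 42 mm (its y) x 14 mm (its z, iced side +z), about 35 g; it starts lying on the slope of the rack, its x up the slope, against the lip; three lie side by side about 85 mm apart, at least 30 mm between neighbours
- biscuit1_mid (a point): centre of a loose gingerbread bar, 64 mm (its x) x 42 mm (its y) x 14 mm (its z, iced side +z), about 35 g; it starts lying on the slope of the rack, its x up the slope, against the lip; three lie side by side about 85 mm apart, at least 30 mm between neighbours
- biscuit2_mid (a point): centre of a loose gingerbread bar, 64 mm (its x) x 42 mm (its y) x 14 mm (its z, iced side +z), about 35 g; it starts lying on the slope of the rack, its x up the slope, against the lip; three lie side by side about 85 mm apart, at least 30 mm between neighbours
- biscuit3_mid (a point): centre of the fourth bar, alike, which already lies flat in tray_a, within 12 mm of its middle, its length along the carrier's x; it is not to be taken out
- carrier: fixed grey base 175 x 350 x 10 mm with two white trays side by side along its y, and at its -y end a sprung lever; origin on the worktop, midway along y, 100 mm behind the front (-x) edge. A catch post stands beside the lever at x = -35, y = -164 mm, 82 mm tall
- tray_a (a point): middle of the inner floor of the tray at the +y end of the carrier; inside 84 mm (carrier x) x 110 mm (carrier y), rim 14 mm above the floor; the floor is 13 mm above the worktop. Bars laid with their length along the carrier's x fit, one on the other or side by side; 75 mm off in +x is the lever shaft; its raised wire claws reach to 45 mm off, 95 mm up
- tray_b (a point): the same for the other tray, the one next to the lever
- lever (a joint): lever angle (rad): 0 raised (sprung up), grows as it is pressed down; at about 0.77 a sprung bolt snaps over it; stop at 0.80; held by the catch it rests at about 0.75 (level). Let go earlier, it springs back. Pressing takes about 5 N at first, 15 N at the end, at the pad
- lever_shaft (a point): point on the lever's hinge axis, in the plane of the lever: carrier x = 65, y = -125, z = 45 mm; the axis runs along the carrier's y. Two wire claws on the same shaft come down over the rear ends of the bars in the trays, about 14 mm above a stack of two flat bars
- lever_pad (a point): middle of the top face of the black press pad, 40 x 34 mm, at the end of the lever: 140 mm from the shaft along the lever and 8 mm above it. Pressed, it moves down and to the front in an arc about the shaft
- the_marker: marker pen, 135 mm long, 16 mm thick, lying between rack and carrier; bystander
- the_spool: spool of ribbon about 72 mm wide and 32 mm high on the rack's upper deck; bystander
- biscuit0: the same bar as point biscuit0_mid; origin at the centre of its underside
- biscuit1: the same bar as point biscuit1_mid; origin at the centre of its underside
- biscuit2: the same bar as point biscuit2_mid; origin at the centre of its underside
- biscuit3: the same bar as point biscuit3_mid; origin at the centre of its underside
There are look-alikes about, which are no part of the job. Leave any purple look-alike of the biscuit3 alone. Leave any black look-alike of the biscuit2 alone.

How it is judged:
On the way, in this order (a step that is already met when the one before it is completed fails the run):
1. the empty tray has got its first bar (((horizontal distance between biscuit0_mid and tray_b below 0.04 m and z of biscuit0_mid in the frame of tray_b below 0.04 m) or (horizontal distance between biscuit1_mid and tray_b below 0.04 m and z of biscuit1_mid in the frame of tray_b below 0.04 m) or (horizontal distance between biscuit2_mid and tray_b below 0.04 m and z of biscuit2_mid in the frame of tray_b below 0.04 m) or (horizontal distance between biscuit3_mid and tray_b below 0.04 m and z of biscuit3_mid in the frame of tray_b below 0.04 m))), for 0.2 s.
2. each tray has two bars, lying flat (((horizontal distance between each of biscuit0_mid, biscuit1_mid and tray_a below 0.04 m and z of each of biscuit0_mid, biscuit1_mid in the frame of tray_a below 0.04 m) or (horizontal distance between each of biscuit0_mid, biscuit2_mid and tray_a below 0.04 m and z of each of biscuit0_mid, biscuit2_mid in the frame of tray_a below 0.04 m) or (horizontal distance between each of biscuit0_mid, biscuit3_mid and tray_a below 0.04 m and z of each of biscuit0_mid, biscuit3_mid in the frame of tray_a below 0.04 m) or (horizontal distance between each of biscuit1_mid, biscuit2_mid and tray_a below 0.04 m and z of each of biscuit1_mid, biscuit2_mid in the frame of tray_a below 0.04 m) or (horizontal distance between each of biscuit1_mid, biscuit3_mid and tray_a below 0.04 m and z of each of biscuit1_mid, biscuit3_mid in the frame of tray_a below 0.04 m) or (horizontal distance between each of biscuit2_mid, biscuit3_mid and tray_a below 0.04 m and z of each of biscuit2_mid, biscuit3_mid in the frame of tray_a below 0.04 m)) and ((horizontal distance between each of biscuit0_mid, biscuit1_mid and tray_b below 0.04 m and z of each of biscuit0_mid, biscuit1_mid in the frame of tray_b below 0.04 m) or (horizontal distance between each of biscuit0_mid, biscuit2_mid and tray_b below 0.04 m and z of each of biscuit0_mid, biscuit2_mid in the frame of tray_b below 0.04 m) or (horizontal distance between each of biscuit0_mid, biscuit3_mid and tray_b below 0.04 m and z of each of biscuit0_mid, biscuit3_mid in the frame of tray_b below 0.04 m) or (horizontal distance between each of biscuit1_mid, biscuit2_mid and tray_b below 0.04 m and z of each of biscuit1_mid, biscuit2_mid in the frame of tray_b below 0.04 m) or (horizontal distance between each of biscuit1_mid, biscuit3_mid and tray_b below 0.04 m and z of each of biscuit1_mid, biscuit3_mid in the frame of tray_b below 0.04 m) or (horizontal distance between each of biscuit2_mid, biscuit3_mid and tray_b below 0.04 m and z of each of biscuit2_mid, biscuit3_mid in the frame of tray_b below 0.04 m)) and angle between each of biscuit0_mid, biscuit1_mid, biscuit2_mid, biscuit3_mid's own z axis and vertical below 0.12 rad), for 0.2 s.
3. the lever is latched down (value of joint lever above 0.7 rad), for 0.2 s.
At the end, for the whole second after the job is handed in: two bars in each tray (centre within 40 mm of the tray's middle in plan and under 40 mm above its floor), flat to 7 degrees and at rest, and the lever held down by its catch (joint above 0.70) (all of step 2 and value of joint lever above 0.7 rad and linear speed of each of biscuit0, biscuit1, biscuit2, biscuit3 below 0.02 m/s); the robot touches nothing.
It fails at once if a tray gets its second bar while the other is empty (((horizontal distance between each of biscuit0_mid, biscuit1_mid and tray_a below 0.04 m and z of each of biscuit0_mid, biscuit1_mid in the frame of tray_a below 0.04 m) or (horizontal distance between each of biscuit0_mid, biscuit2_mid and tray_a below 0.04 m and z of each of biscuit0_mid, biscuit2_mid in the frame of tray_a below 0.04 m) or (horizontal distance between each of biscuit0_mid, biscuit3_mid and tray_a below 0.04 m and z of each of biscuit0_mid, biscuit3_mid in the frame of tray_a below 0.04 m) or (horizontal distance between each of biscuit1_mid, biscuit2_mid and tray_a below 0.04 m and z of each of biscuit1_mid, biscuit2_mid in the frame of tray_a below 0.04 m) or (horizontal distance between each of biscuit1_mid, biscuit3_mid and tray_a below 0.04 m and z of each of biscuit1_mid, biscuit3_mid in the frame of tray_a below 0.04 m) or (horizontal distance between each of biscuit2_mid, biscuit3_mid and tray_a below 0.04 m and z of each of biscuit2_mid, biscuit3_mid in the frame of tray_a below 0.04 m)) and not ((horizontal distance between biscuit0_mid and tray_b below 0.04 m and z of biscuit0_mid in the frame of tray_b below 0.04 m) or (horizontal distance between biscuit1_mid and tray_b below 0.04 m and z of biscuit1_mid in the frame of tray_b below 0.04 m) or (horizontal distance between biscuit2_mid and tray_b below 0.04 m and z of biscuit2_mid in the frame of tray_b below 0.04 m) or (horizontal distance between biscuit3_mid and tray_b below 0.04 m and z of biscuit3_mid in the frame of tray_b below 0.04 m))).
It fails at once if the bar that already lay in tray_a is taken out of it (not (horizontal distance between biscuit3_mid and tray_a below 0.04 m and z of biscuit3_mid in the frame of tray_a below 0.04 m)).
It fails at once if a bar is dropped: let go with its centre more than 60 mm above a tray's floor ((horizontal distance between biscuit0_mid and tray_a below 0.05 m and z of biscuit0_mid in the frame of tray_a above 0.06 m and contact force between the fingers and biscuit0 below 0.01 N) or (horizontal distance between biscuit0_mid and tray_b below 0.05 m and z of biscuit0_mid in the frame of tray_b above 0.06 m and contact force between the fingers and biscuit0 below 0.01 N) or (horizontal distance between biscuit1_mid and tray_a below 0.05 m and z of biscuit1_mid in the frame of tray_a above 0.06 m and contact force between the fingers and biscuit1 below 0.01 N) or (horizontal distance between biscuit1_mid and tray_b below 0.05 m and z of biscuit1_mid in the frame of tray_b above 0.06 m and contact force between the fingers and biscuit1 below 0.01 N) or (horizontal distance between biscuit2_mid and tray_a below 0.05 m and z of biscuit2_mid in the frame of tray_a above 0.06 m and contact force between the fingers and biscuit2 below 0.01 N) or (horizontal distance between biscuit2_mid and tray_b below 0.05 m and z of biscuit2_mid in the frame of tray_b above 0.06 m and contact force between the fingers and biscuit2 below 0.01 N) or (horizontal distance between biscuit3_mid and tray_a below 0.05 m and z of biscuit3_mid in the frame of tray_a above 0.06 m and contact force between the fingers and biscuit3 below 0.01 N) or (horizontal distance between biscuit3_mid and tray_b below 0.05 m and z of biscuit3_mid in the frame of tray_b above 0.06 m and contact force between the fingers and biscuit3 below 0.01 N)).
It fails at once if the lever is pressed down before both trays have two bars (value of joint lever above 0.5 rad and not (((horizontal distance between each of biscuit0_mid, biscuit1_mid and tray_a below 0.04 m and z of each of biscuit0_mid, biscuit1_mid in the frame of tray_a below 0.04 m) or (horizontal distance between each of biscuit0_mid, biscuit2_mid and tray_a below 0.04 m and z of each of biscuit0_mid, biscuit2_mid in the frame of tray_a below 0.04 m) or (horizontal distance between each of biscuit0_mid, biscuit3_mid and tray_a below 0.04 m and z of each of biscuit0_mid, biscuit3_mid in the frame of tray_a below 0.04 m) or (horizontal distance between each of biscuit1_mid, biscuit2_mid and tray_a below 0.04 m and z of each of biscuit1_mid, biscuit2_mid in the frame of tray_a below 0.04 m) or (horizontal distance between each of biscuit1_mid, biscuit3_mid and tray_a below 0.04 m and z of each of biscuit1_mid, biscuit3_mid in the frame of tray_a below 0.04 m) or (horizontal distance between each of biscuit2_mid, biscuit3_mid and tray_a below 0.04 m and z of each of biscuit2_mid, biscuit3_mid in the frame of tray_a below 0.04 m)) and ((horizontal distance between each of biscuit0_mid, biscuit1_mid and tray_b below 0.04 m and z of each of biscuit0_mid, biscuit1_mid in the frame of tray_b below 0.04 m) or (horizontal distance between each of biscuit0_mid, biscuit2_mid and tray_b below 0.04 m and z of each of biscuit0_mid, biscuit2_mid in the frame of tray_b below 0.04 m) or (horizontal distance between each of biscuit0_mid, biscuit3_mid and tray_b below 0.04 m and z of each of biscuit0_mid, biscuit3_mid in the frame of tray_b below 0.04 m) or (horizontal distance between each of biscuit1_mid, biscuit2_mid and tray_b below 0.04 m and z of each of biscuit1_mid, biscuit2_mid in the frame of tray_b below 0.04 m) or (horizontal distance between each of biscuit1_mid, biscuit3_mid and tray_b below 0.04 m and z of each of biscuit1_mid, biscuit3_mid in the frame of tray_b below 0.04 m) or (horizontal distance between each of biscuit2_mid, biscuit3_mid and tray_b below 0.04 m and z of each of biscuit2_mid, biscuit3_mid in the frame of tray_b below 0.04 m)))).
It fails at once if a bystander (marker, spool) is moved more than 30 mm (distance of any of the_spool, the_marker from where it was at the start of the episode above 0.03 m).
It also fails if it takes over 72 s, if anything falls off the work surface, if the arm or the gripper's body presses on something with over 40 N, if the wrist force passes 120 N, or if a joint passes its speed limit or range.

ROBOT

A 6-joint arm with a two-finger parallel gripper is mounted at the origin on a cart in front of the work surface, level with it; the furniture and walls round the work are solid. World frame = base frame: x ahead of the robot, y to its left, z up, the work surface at z = 0. Lengths are in m, angles in rad, forces in N, time in s.
With the tool pointing down it reaches from about 0.35 to 0.85 m from the base axis. Payload 8.1 kg.
Tool frame: the origin (TCP) lies at the very end of the fingers, on their centre line; the grasp point (between the pads) lies 19 mm behind it (robot.pinch_z is the distance from the TCP to the grasp point, in m); y points along the fingers, x is the direction in which the jaws open and shut, and the axes are right-handed (so a half turn about y gives the same grasp; the last joint's range is limited). The gripper opens to 93 mm and grips with 3 to 60 N. Pads are 15 mm wide; open, the fingers measure 128 mm over their backs; the gripper's body (75 mm by 188 mm) begins 65 mm behind the grasp point.
Start: joints at [-1.382, 0.13, 1.488, -0, 1.523, -0.085], TCP at [0.162, -0.578, 0.219] pointing down, gripper open.
Joint ranges: [-2.96, 2.96], [-0.89, 2.26], [0.02, 2.5], [-1.34, 4.48], [0, 2.73], [-2.66, 2.66]. Speed limits (rad/s): [2.39, 2.39, 2.79, 3.14, 3.14, 3.14].

INTERFACE

Orientations are given as a rotation vector (axis times angle).
In Python, from plant import robot gives the robot as it stands.
- The arm moves only by the shell command python3 -m inch 'ROWS' [FORCE]. ROWS is JSON, a list of rows, each a list of 5 numbers: the closure, from -1 (fully open) to 1 (shut), then the shift along the world's x, y, z in m, then the turn about the world's z in rad. A call has 1 to 8 rows; each row is the pose to reach, as a shift and turn from the pose measured when the call began; what a row does not reach only later rows make up. A row lasts 1/8 s, in which the tool goes at most 62.5 mm and 10.7 degrees, less where a joint would pass 70% of its speed; a pose out of reach is approached as far as the arm can. A call with a gripper value outside its range is refused whole. The fingers move at their own pace and stop on an object; FORCE is the grip in N (left out, the last holds). Time passes only in rows, so rows that repeat a pose let the fingers close. It gives the time, the measured TCP pose, the force and the opening at its end, in the units of the state.
- robot.read_state(): the state, without advancing time (a new reading comes with each control period).
- robot.read_camera(name): name is "side" or "top"; returns a dict with "color" (400x640x3 uint8, red, green, blue), "mtx" (3x3 intrinsics, pixels), "dist_coeffs" ([k1, k2, p1, p2, k3] as OpenCV has them; the pictures are not rectified), "R" (3x3) and "t" (3): a world point X has camera coordinates R X + t. Camera axes: x right, y down, z forward; pixel columns grow to the right and rows downward; lengths in m; the calibration is good to about 2 mm. A picture is of the moment at which its call begins. There is no depth.
- robot.close_job(): hands the job in, once; it reports no verdict.
The state is a dict: "t": time; "q": joint angles; "dq": joint speeds; "joint_torque": joint torques, N m; "tool_pos": TCP position; "orientation": TCP orientation; "force": force on the tool from outside, world axes, zero at the start; "wrist_torque": the same for the moment, N m; "opening": finger opening in m.
Only numpy, scipy, OpenCV 4.12 (cv2) and the standard library are available. Lean on these libraries where they do the work, as an engineer would, in place of code of your own. Each camera call takes 0.05 s, during which the arm holds its last target. There are 200 camera calls.

## Working session

There is one attempt and no reset: what is moved stays moved. The work goes in short steps, Python scripts to look and compute and a shell command to move; the robot and the scene stay as the last step left them, time stands still between calls to the robot, and variables do not carry over. Pictures are saved under pics/ and viewed, about 8 in all and at most 12, crops included, and the job is handed in when it is done.

```bash
ls; mkdir -p pics
cat > h.py <<'E'
from plant import robot
import cv2, numpy as np
def grab(n):
    c=robot.read_camera(n); return c
def save(c,fn,box=None,s=1):
    im=c["color"][:,:,::-1]
    if box: x0,y0,x1,y1=box; im=im[y0:y1,x0:x1]
    cv2.imwrite("pics/"+fn,cv2.resize(im,None,fx=s,fy=s,interpolation=cv2.INTER_CUBIC))
def proj(c,P):
    P=np.atleast_2d(np.array(P,float))
    return cv2.projectPoints(P,cv2.Rodrigues(np.array(c["R"]))[0],np.array(c["t"],float),np.array(c["mtx"]),np.array(c["dist_coeffs"]))[0][:,0]
def ray(c,uv):
    p=cv2.undistortPoints(np.array([[uv]],float),np.array(c["mtx"]),np.array(c["dist_coeffs"]))[0,0]
    R=np.array(c["R"]);o=-R.T@np.array(c["t"]);return o,R.T@np.array([p[0],p[1],1])
def onz(c,uv,z):
    o,d=ray(c,uv);return o+d*(z-o[2])/d[2]
def tri(c1,u1,c2,u2):
    o1,d1=ray(c1,u1);o2,d2=ray(c2,u2)
    s=np.linalg.lstsq(np.c_[d1,-d2],o2-o1,rcond=None)[0]
    a=o1+s[0]*d1;b=o2+s[1]*d2;return (a+b)/2,np.linalg.norm(a-b)
E
python3 - <<'E'
from h import *
for n in("top","side"):
    c=grab(n);save(c,n+"0.png",s=1.25)
    R=np.array(c["R"]);print(n,-R.T@np.array(c["t"]),R[2])
print(robot.read_state())
E
```

```text
pics
top [0.34383112 0.08537911 1.30291921] [ 0.17632977 -0.01524848 -0.98421303]
side [0.42829641 1.12657377 1.10910274] [ 0.09800031 -0.74966511 -0.65452132]
{'t': 0.1, 'q': array([-1.38242002e+00,  1.31068978e-01,  1.48917331e+00,  7.04629270e-07,
        1.52297065e+00, -8.54162995e-02]), 'dq': array([-3.56900633e-05, -3.75019300e-03, -1.75401215e-03, -7.69028301e-04,
        5.68712199e-04, -9.15041527e-04]), 'joint_torque': array([ 9.62062732e-04, -5.61340749e+01, -4.93095696e+01,  7.69318035e-02,
        2.91464163e-02, -8.72064311e-05]), 'tool_pos': array([ 0.16214863, -0.57715201,  0.21770067]), 'orientation': array([-1.32524728,  1.0060148 , -1.0040136 ]), 'force': array([-0.3463945 ,  0.05328677, -1.10266207]), 'wrist_torque': array([ 0.01547071, -0.00713168,  0.07388864]), 'opening': 0.09281659835311941}
```

View pics/top0.png

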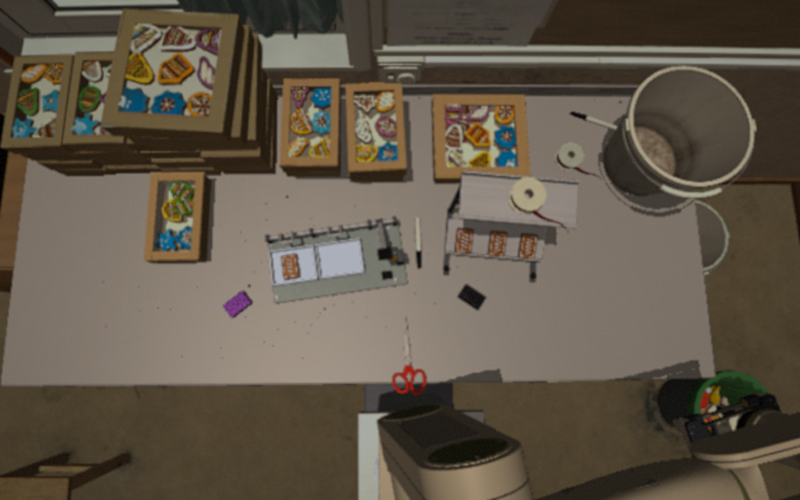

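View pics/side0.png

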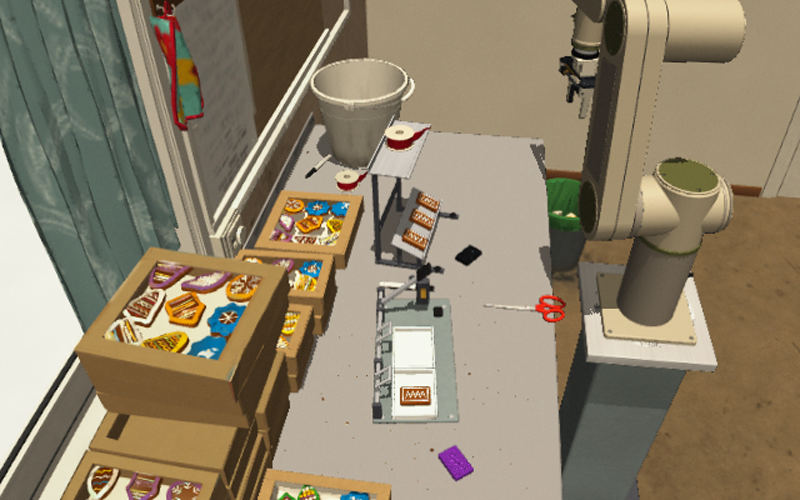

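The top picture shows the carrier at (335,260) with one bar in the left (+y) tray at (290,265) and the lever on the right at (390,260). The rack is at (510,220), with three bars at (465,241), (497,243), (528,245) and the spool on its deck at (528,193). The marker is at (418,240). The purple (237,304) and black (471,297) blocks lying loose on the table are the decoys. The orange-brown bars on the slope are the ones meant. I'll confirm this in enlarged crops.

Run:
```python
from h import *
from scipy.spatial.transform import Rotation as Ro
s=robot.read_state();print(Ro.from_rotvec(s["orientation"]).as_matrix().round(3))
import numpy as np
a=grab("top");b=grab("side")
save(a,"topc.png",(205,130,475,250),2.96)
save(b,"sidec.png",(280,90,400,345),1)
im=b["color"][:,:,::-1]
L=cv2.resize(im[90:225,280:400],None,fx=4.4,fy=4.4,interpolation=cv2.INTER_CUBIC)
Rr=cv2.resize(im[210:345,290:380],None,fx=4.4,fy=4.4,interpolation=cv2.INTER_CUBIC)
out=np.hstack([L,Rr]);out=out[:,:]
k=800/out.shape[1];print(out.shape,k)
cv2.imwrite("pics/sidec2.png",cv2.resize(out,None,fx=min(1,k),fy=min(1,k)))
for z in(0,0.06):
    print([onz(a,(u/1.25,v/1.25),z).round(3) for u,v in((465,241),(497,243),(528,245),(290,265))])
```

```text
[[ 0.27  -0.     0.963]
 [-0.963  0.002  0.27 ]
 [-0.002 -1.     0.   ]]
(594, 924, 3) 0.8658008658008658
[array([ 0.586, -0.126,  0.   ]), array([ 0.58 , -0.211,  0.   ]), array([ 0.573, -0.295,  0.   ]), array([0.526, 0.34 , 0.   ])]
[array([ 0.575, -0.116,  0.06 ]), array([ 0.569, -0.198,  0.06 ]), array([ 0.563, -0.277,  0.06 ]), array([0.517, 0.329, 0.06 ])]
```

View pics/topc.png

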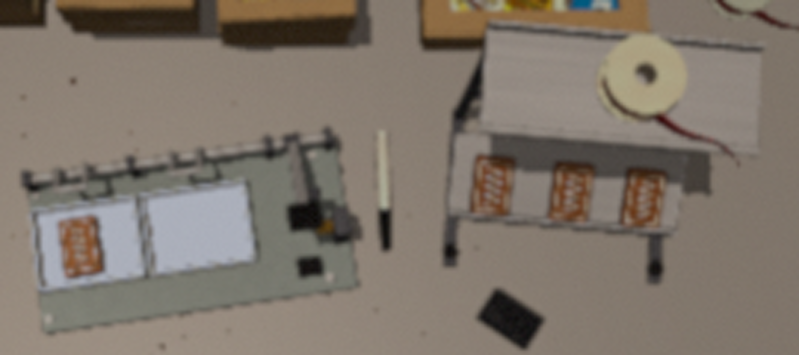

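View pics/sidec2.png

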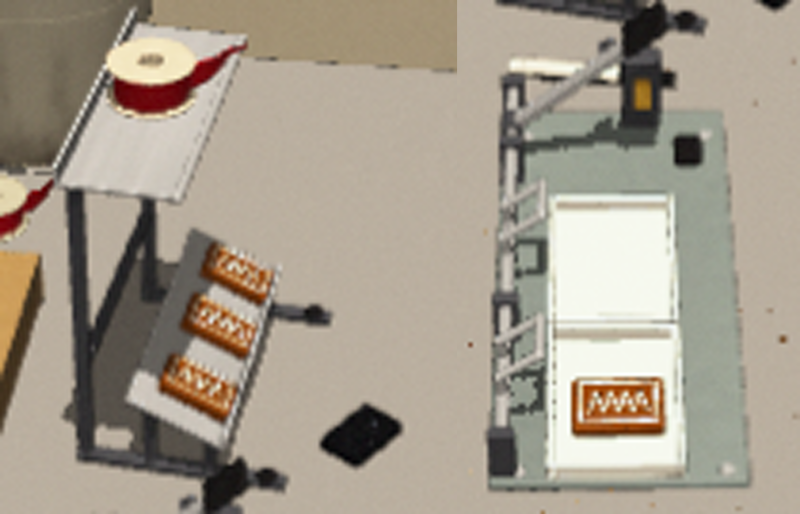

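The crops show three brown iced bars on the slope: top crop (493,185), (573,191), (645,197). They match the description. The fourth bar is in tray_a at (81,246). The purple and black blocks lie on the table and are left alone. Next I'll fit the poses.

```bash
cat > fit.py <<'E'
from h import *
from scipy.optimize import least_squares
a=grab("top");b=grab("side")
T=lambda u,v:(205+u/2.96,130+v/2.96)
k=4.4*0.8658
SL=lambda u,v:(280+u/k,90+v/k)
SR=lambda u,v:(290+(u-457)/k,210+v/k)
def W(p,l):
    l=np.array(l,float);c,s=np.cos(p[2]),np.sin(p[2])
    return np.c_[p[0]+c*l[:,0]-s*l[:,1],p[1]+s*l[:,0]+c*l[:,1],l[:,2]]
def fit(obs,x0,zz=False):
    def f(p):
        r=[]
        for cam,uv,l in obs:
            l=np.array(l,float)+([0,0,p[3]] if zz else 0)
            r+=list((proj(cam,W(p,[l]))[0]-uv))
        return r
    s=least_squares(f,x0,loss="soft_l1");return s.x,np.array(f(s.x)).reshape(-1,2)
h=.01
car=[(a,T(45,333),(-.1,.175,h)),(a,T(357,286),(-.1,-.175,h)),(b,SR(748,487),(-.1,.175,h)),(b,SR(722,112),(-.1,-.175,h)),(b,SR(490,488),(.075,.175,h))]
pc,r=fit(car,[.55,.25,.1]);print("carrier",pc.round(4),r.round(1).tolist())
d=.285
rk=[(a,T(487,25),(.1,.125,d)),(a,T(763,45),(.1,-.125,d)),(a,T(757,153),(0,-.125,d)),(a,T(483,135),(0,.125,d)),(b,SL(60,185),(.1,.125,d)),(b,SL(183,200),(0,.125,d)),(b,SL(247,37),(0,-.125,d))]
pr,r=fit(rk,[.6,-.2,-.1,0],True);print("rack",pr.round(4),r.round(1).tolist())
def inv(p,w):
    c,s=np.cos(p[2]),np.sin(p[2]);d=w[:2]-p[:2];return np.array([c*d[0]+s*d[1],-s*d[0]+c*d[1],w[2]])
for ut,us in(((493,185),(200,383)),((573,191),(220,321)),((645,197),(239,268))):
    P,e=tri(a,T(*ut),b,SL(*us));print("bar top",P.round(4),round(e,4),"rack",inv(pr,P).round(4))
P,e=tri(a,T(81,246),b,SR(619,405));print("b3 top",P.round(4),e,"car",inv(pc,P).round(4))
for nm,ut,us in(("rearL",(33,211),(549,477)),("FL",(40,292),(685,472)),("FR",(257,260),(672,195)),("BR",(249,181),(553,195)),("midF",(148,276),(684,322))):
    P,e=tri(a,T(*ut),b,SR(*us));print(nm,P.round(4),round(e,4),"car",inv(pc,P).round(4))
P,e=tri(a,T(305,215),b,SR(643,30));print("pad",P.round(4),e,inv(pc,P).round(4))
E
python3 fit.py
```

```text
carrier [0.5481 0.2209 0.1385] [[-1.9, 0.0], [-0.5, -0.0], [0.8, -0.9], [-0.1, -0.5], [-0.5, -0.4]]
rack [ 0.571  -0.1956 -0.0806 -0.0029] [[0.1, 0.6], [-1.0, 0.5], [1.0, 0.2], [-0.2, -0.4], [-1.1, -0.1], [0.4, -0.1], [-0.5, -0.1]]
bar top [ 0.5738 -0.1129  0.0693] 0.0005 rack [-0.0038  0.0827  0.0693]
bar top [ 0.5666 -0.1987  0.0693] 0.0003 rack [-0.0041 -0.0034  0.0693]
bar top [ 0.5585 -0.2755  0.0712] 0.0012 rack [-0.006  -0.0806  0.0712]
b3 top [0.5191 0.3351 0.0204] 0.00012701596762754332 car [-0.013   0.1171  0.0204]
rearL [0.5598 0.3917 0.0098] 0.0013 car [0.0351 0.1675 0.0098]
FL [0.4694 0.3799 0.0149] 0.0001 car [-0.056   0.1683  0.0149]
FR [0.5019 0.1417 0.0239] 0.001 car [-0.0567 -0.0721  0.0239]
BR [0.5908 0.1505 0.0212] 0.0015 car [ 0.0325 -0.0756  0.0212]
midF [0.4834 0.2607 0.0239] 0.0032 car [-0.0586  0.0483  0.0239]
pad [0.5318 0.0884 0.1407] 0.00012104413069851767 [-0.0344 -0.129   0.1407]
```

```bash
python3 -m inch '[[-1,0.02,0.02,0.06,-0.18],[-1,0.05,0.06,0.12,-0.354],[-1,0.09,0.1,0.17,-0.354],[-1,0.13,0.14,0.2,-0.354],[-1,0.17,0.19,0.2,-0.354],[-1,0.21,0.24,0.2,-0.354],[-1,0.25,0.28,0.2,-0.354],[-1,0.28,0.33,0.2,-0.354]]' 20
python3 - <<'E'
from h import *
for n in("top","side"):
    c=grab(n);print(n,np.array(c["mtx"]).round(1).tolist(),proj(c,[robot.read_state()["tool_pos"]]))
save(c,"grip.png",(200,0,520,240),2.5)
s=robot.read_state();print(s["q"].round(3),s["tool_pos"])
E
```

```text
t: 1.3
tool_pos: [0.4315, -0.263, 0.4181]
orientation: [-1.169, 1.268, -1.268]
force: [0.6, -0.9, -0.2]
opening: 0.093
top [[397.1, 0.0, 315.1], [0.0, 397.1, 195.9], [0.0, 0.0, 1.0]] [[460.99473866 223.90530814]]
side [[509.5, 0.0, 327.3], [0.0, 509.5, 200.1], [0.0, 0.0, 1.0]] [[386.06342667  72.09740093]]
[-0.644 -0.117  1.376  0.003  1.883  1.001] [ 0.43320463 -0.25983705  0.41847323]
```

View pics/grip.png

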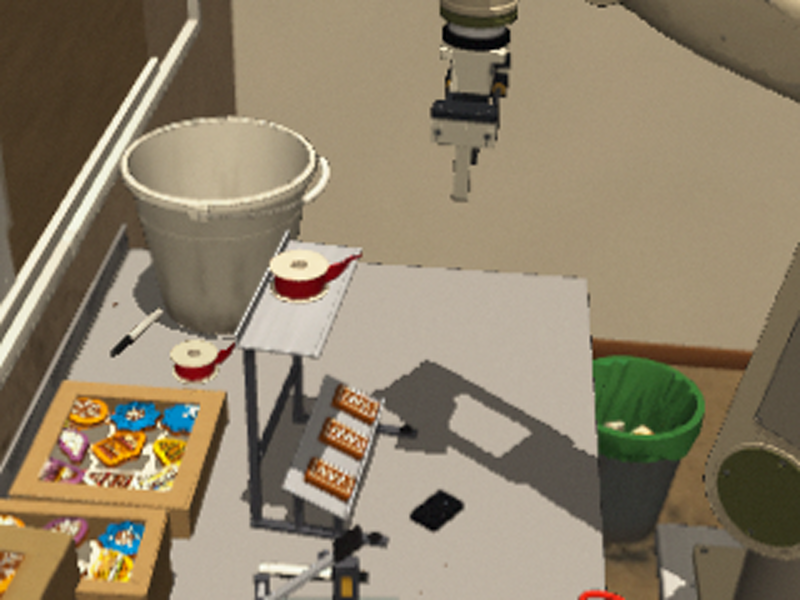

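```bash
python3 -m inch '[[-1,0.06,0.01,0.02,0],[-1,0.12,0.02,0.04,0],[-1,0.18,0.03,0.05,0],[-1,0.24,0.04,0.05,0],[-1,0.3,0.05,0.05,0],[-1,0.36,0.05,0.05,0],[-1,0.41,0.05,0.05,0],[-1,0.46,0.05,0.05,0]]'
python3 - <<'E'
from h import *
from scipy.spatial.transform import Rotation as Ro
s=robot.read_state();print(s["q"].round(3),s["tool_pos"].round(3));print(Ro.from_rotvec(s["orientation"]).as_matrix().round(3))
E
```

```text
t: 2.4
tool_pos: [0.7841, -0.1945, 0.4197]
orientation: [-1.147, 1.228, -1.287]
force: [-0.7, 0.3, -0.5]
opening: 0.093
[-0.309  0.944  0.026  0.006  2.13   1.339] [ 0.784 -0.194  0.42 ]
[[-0.073  0.042  0.996]
 [-0.997 -0.008 -0.073]
 [ 0.005 -0.999  0.042]]
```

```bash
python3 -m inch '[[-1,0.06,0,0.0,0],[-1,0.12,0,0.0,0],[-1,0.18,0,0.0,0],[-1,0.24,0,0.0,0]]'
cat > st.py <<'E'
from h import *
from scipy.spatial.transform import Rotation as Ro
s=robot.read_state();M=Ro.from_rotvec(s["orientation"]).as_matrix()
print(s["q"].round(3),s["tool_pos"].round(4),"x",M[:,0].round(3),"y",M[:,1].round(3),"lean",np.degrees(np.arctan2(M[0,1],-M[2,1])).round(1),"yaw",np.arctan2(M[1,0],M[0,0]).round(4),"F",s["force"].round(1),s["opening"].round(4))
E
python3 st.py
```

```text
t: 2.9
tool_pos: [0.8456, -0.172, 0.3624]
orientation: [-1.111, 1.18, -1.321]
force: [-0.3, -0.4, 0.2]
opening: 0.0928Traceback (most recent call last):
  File "st.py", line 4, in <module>
    print(s["q"].round(3),s["tool_pos"].round(4),"x",M[:,0].round(3),"y",M[:,1].round(3),"lean",np.degrees(np.arctan2(M[0,1],-M[2,1])).round(1),"yaw",np.arctan2(M[1,0],M[0,0]).round(4),"F",s["force"].round(1),s["opening"].round(4))
                                                                                                                                                                                                                 ^^^^^^^^^^^^^^^^^^
AttributeError: 'float' object has no attribute 'round'
```

```bash
sed -i 's/s\["opening"\].round(4)/round(float(s["opening"]),4)/' st.py; python3 st.py; python3 -m inch '[[-1,0.05,0,0.05,0],[-1,0.1,0,0.1,0],[-1,0.14,0,0.15,0],[-1,0.18,0,0.2,0]]'; python3 st.py
```

```text
[-0.263  1.019  0.023  0.007  1.999  1.385] [ 0.8456 -0.172   0.3624] x [-0.074 -0.997  0.012] y [ 0.099 -0.02  -0.995] lean 5.7 yaw -1.6451 F [-0.3 -0.4  0.2] 0.0928
t: 3.4
tool_pos: [0.8424, -0.1498, 0.4191]
orientation: [-1.072, 1.131, -1.352]
force: [0.1, 1.2, -0.3]
opening: 0.093
[-0.239  0.953  0.022  0.009  2.006  1.409] [ 0.8424 -0.1498  0.4191] x [-0.075 -0.997  0.019] y [ 0.158 -0.03  -0.987] lean 9.1 yaw -1.646 F [ 0.1  1.2 -0.3] 0.093
```

```bash
python3 -m inch '[[-1,0.05,-0.02,0.05,0],[-1,0.1,-0.03,0.1,0],[-1,0.15,-0.04,0.15,0],[-1,0.2,-0.05,0.2,0],[-1,0.25,-0.06,0.25,0],[-1,0.3,-0.06,0.3,0]]'; python3 st.py
```

```text
t: 4.15
tool_pos: [0.8343, -0.158, 0.4674]
orientation: [-1.035, 1.083, -1.382]
force: [0.4, -0.2, 0.5]
opening: 0.093
[-0.254  0.895  0.023  0.015  2.004  1.399] [ 0.8343 -0.158   0.4674] x [-0.076 -0.997  0.025] y [ 0.214 -0.041 -0.976] lean 12.3 yaw -1.6472 F [ 0.4 -0.2  0.5] 0.093
```

```bash
python3 -m inch '[[-1,0.05,-0.02,0.05,0],[-1,0.1,-0.03,0.1,0],[-1,0.15,-0.04,0.15,0],[-1,0.2,-0.05,0.2,0],[-1,0.25,-0.06,0.25,0],[-1,0.3,-0.06,0.3,0]]'; python3 st.py
```

```text
t: 4.9
tool_pos: [0.8306, -0.1653, 0.5062]
orientation: [-0.998, 1.034, -1.411]
force: [-0.1, 0.5, 0.4]
opening: 0.0929
[-0.266  0.851  0.024  0.023  1.99   1.391] [ 0.8306 -0.1653  0.5062] x [-0.078 -0.996  0.032] y [ 0.269 -0.052 -0.962] lean 15.6 yaw -1.649 F [-0.1  0.5  0.4] 0.0929
```

```bash
python3 -m inch '[[-1,0.06,-0.02,0.05,0],[-1,0.15,-0.04,0.15,0],[-1,0.2,-0.05,0.2,0]]'; python3 st.py
```

```text
t: 5.28
tool_pos: [0.8373, -0.174, 0.5307]
orientation: [-0.959, 0.984, -1.44]
force: [-0.6, -0.6, -0.1]
opening: 0.0929
[-0.277  0.827  0.023  0.03   1.954  1.384] [ 0.8373 -0.174   0.5307] x [-0.081 -0.996  0.039] y [ 0.325 -0.064 -0.943] lean 19.0 yaw -1.6517 F [-0.6 -0.6 -0.1] 0.0929
```

```bash
python3 -m inch '[[-1,0.06,-0.02,0.05,0],[-1,0.15,-0.04,0.15,0],[-1,0.2,-0.05,0.2,0]]'; python3 st.py
```

```text
t: 5.65
tool_pos: [0.8456, -0.1818, 0.5528]
orientation: [-0.921, 0.933, -1.468]
force: [-0.2, -0.4, -0.4]
opening: 0.0931
[-0.286  0.808  0.023  0.037  1.914  1.379] [ 0.8456 -0.1818  0.5528] x [-0.084 -0.995  0.047] y [ 0.38  -0.076 -0.922] lean 22.4 yaw -1.6547 F [-0.2 -0.4 -0.4] 0.0931
```

```bash
python3 -m inch '[[-0.3,-0.06,0.01,0,0],[-0.3,-0.12,0.02,0,0],[-0.3,-0.18,0.03,-0.02,0],[-0.3,-0.24,0.05,-0.05,0],[-0.3,-0.3,0.06,-0.08,0],[-0.3,-0.36,0.08,-0.11,0],[-0.3,-0.4,0.08,-0.15,0],[-0.3,-0.4,0.08,-0.2,0]]' 15; python3 st.py
```

```text
t: 6.65
tool_pos: [0.485, -0.1086, 0.4049]
orientation: [-0.919, 0.929, -1.47]
force: [-0.9, 0.3, 0.2]
opening: 0.0608
[-0.377 -0.565  1.803  0.07   1.507  1.277] [ 0.485  -0.1086  0.4049] x [-0.083 -0.995  0.048] y [ 0.383 -0.077 -0.92 ] lean 22.6 yaw -1.6544 F [-0.9  0.3  0.2] 0.0608
```

```bash
python3 -m inch '[[-0.3,-0.02,0.007,-0.06,0],[-0.3,0,0.007,-0.12,0],[-0.3,0.02,0.007,-0.17,0],[-0.3,0.037,0.006,-0.21,0],[-0.3,0.055,0.002,-0.26,0],[-0.3,0.077,-0.001,-0.305,0],[-0.3,0.077,-0.001,-0.305,0],[-0.3,0.077,-0.001,-0.305,0]]' 15; python3 st.py
python3 - <<'E'
from h import *
for n in("top","side"):
    c=grab(n);print(n,proj(c,[robot.read_state()["tool_pos"]]))
    im=c["color"][:,:,::-1]
    if n=="top": A=im[150:230,340:460]
    else: B=im[90:210,300:400]
A=cv2.resize(A,(480,320),interpolation=cv2.INTER_CUBIC);B=cv2.resize(B,(320,384),interpolation=cv2.INTER_CUBIC)
A=cv2.copyMakeBorder(A,0,64,0,0,0);cv2.imwrite("pics/pre1.png",np.hstack([A,B]))
E
```

```text
t: 7.65
tool_pos: [0.5623, -0.1096, 0.1012]
orientation: [-0.919, 0.928, -1.47]
force: [-0.3, -0.8, 0.7]
opening: 0.0602
[-0.312 -0.235  2.118  0.059  0.859  1.303] [ 0.5623 -0.1096  0.1012] x [-0.083 -0.995  0.048] y [ 0.384 -0.077 -0.92 ] lean 22.7 yaw -1.6541 F [-0.3 -0.8  0.7] 0.0602
top [[372.35428532 194.01310306]]
side [[335.64881627 183.07129702]]
```

View pics/pre1.png

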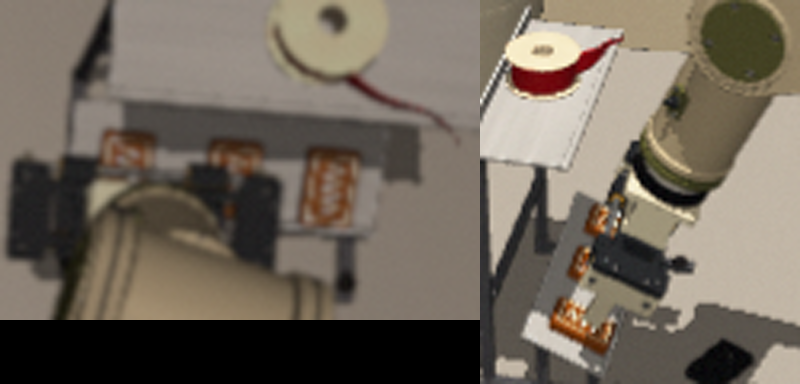

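The view shows the fingers straddling the left bar at its middle, and the wrist well clear of the upper deck. Now to descend and grip.

```bash
python3 -m inch '[[-0.3,0.008,-0.002,-0.02,0],[-0.3,0.013,-0.003,-0.034,0],[-0.3,0.016,-0.004,-0.042,0],[-0.3,0.016,-0.004,-0.042,0]]' 15; python3 st.py;  python3 -m inch '[[1,0,0,0,0],[1,0,0,0,0],[1,0,0,0,0],[1,0,0,0,0]]' 15; python3 st.py
```

```text
t: 8.25
tool_pos: [0.5798, -0.1142, 0.0622]
orientation: [-0.916, 0.924, -1.473]
force: [0.0, -1.0, 0.2]
opening: 0.0602
[-0.309 -0.123  2.101  0.063  0.759  1.298] [ 0.5798 -0.1142  0.0622] x [-0.084 -0.995  0.05 ] y [ 0.388 -0.078 -0.918] lean 22.9 yaw -1.6546 F [ 0.  -1.   0.2] 0.0602
t: 8.75
tool_pos: [0.5802, -0.1143, 0.063]
orientation: [-0.916, 0.923, -1.473]
force: [-3.8, -0.3, 7.6]
opening: 0.0426
[-0.309 -0.124  2.101  0.063  0.76   1.298] [ 0.5802 -0.1143  0.063 ] x [-0.084 -0.995  0.05 ] y [ 0.389 -0.079 -0.918] lean 23.0 yaw -1.6546 F [-3.8 -0.3  7.6] 0.0426
```

```bash
python3 -m inch '[[1,-0.022,0.004,0.05,0],[1,-0.043,0.009,0.1,0],[1,-0.058,0.012,0.15,0],[1,-0.06,0.06,0.17,0.1],[1,-0.06,0.12,0.18,0.2226],[1,-0.055,0.18,0.18,0.2226],[1,-0.05,0.24,0.18,0.2226],[1,-0.045,0.3,0.18,0.2226]]' 15; python3 st.py
```

```text
t: 9.75
tool_pos: [0.5351, 0.1876, 0.2434]
orientation: [-0.984, 0.793, -1.284]
force: [1.2, 0.1, 0.6]
opening: 0.0418
[ 0.326 -0.355  1.949 -0.13   1.158  1.776] [0.5351 0.1876 0.2434] x [ 0.138 -0.989  0.05 ] y [ 0.398  0.009 -0.917] lean 23.5 yaw -1.432 F [1.2 0.1 0.6] 0.0418
```

```bash
python3 -m inch '[[1,0.007,0.0254,-0.05,0],[1,0.007,0.0254,-0.1,0],[1,0.007,0.0254,-0.15,0],[1,0.007,0.0254,-0.185,0],[1,0.007,0.0254,-0.185,0],[1,0.007,0.0254,-0.185,0]]' 15; python3 st.py
cat > two.py <<'E'
import sys
from h import *
fn=sys.argv[1]
for n in("top","side"):
    c=grab(n);print(n,proj(c,[robot.read_state()["tool_pos"]]))
    im=c["color"][:,:,::-1]
    if n=="top": A=im[165:255,205:345]
    else: B=im[200:345,290:390]
A=cv2.resize(A,(475,305),interpolation=cv2.INTER_CUBIC);B=cv2.resize(B,(320,464),interpolation=cv2.INTER_CUBIC)
A=cv2.copyMakeBorder(A,0,159,0,0,0);cv2.imwrite("pics/"+fn,np.hstack([A,B]))
E
python3 two.py p1.png
```

```text
t: 10.5
tool_pos: [0.5431, 0.2134, 0.0602]
orientation: [-0.982, 0.792, -1.284]
force: [-0.1, 0.5, 0.0]
opening: 0.0419
[ 0.375 -0.109  2.094 -0.197  0.778  1.911] [0.5431 0.2134 0.0602] x [ 0.138 -0.989  0.049] y [ 0.4    0.01  -0.917] lean 23.6 yaw -1.4321 F [-0.1  0.5  0. ] 0.0419
top [[268.52811027 203.31709934]]
side [[328.86722908 269.9963433 ]]
```

View pics/p1.png

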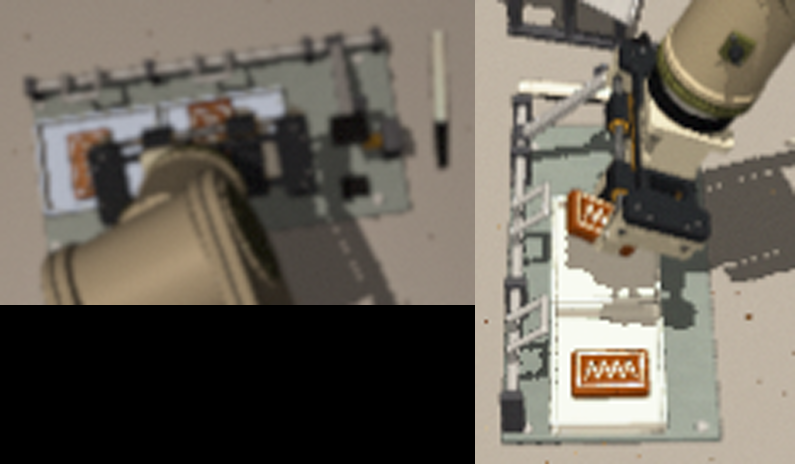

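The bar is held tilted over tray_b, and the gripper is clear of the lever. Next I lower it and let it pivot flat.

```bash
python3 -m inch '[[1,0,0,-0.02,0],[1,0,0,-0.032,0],[1,0,0,-0.038,0],[1,0,0,-0.038,0]]' 10; python3 st.py; python3 -m inch '[[1,0,0,-0.003,0],[1,0,0,-0.006,0],[1,0,0,-0.006,0]]' 10; python3 st.py
```

```text
t: 11.1
tool_pos: [0.5447, 0.214, 0.0242]
orientation: [-0.979, 0.79, -1.285]
force: [1.0, 0.5, 0.7]
opening: 0.0418
[ 0.375 -0.042  2.108 -0.216  0.694  1.937] [0.5447 0.214  0.0242] x [ 0.138 -0.989  0.049] y [ 0.403  0.011 -0.915] lean 23.8 yaw -1.4323 F [1.  0.5 0.7] 0.0418
t: 11.48
tool_pos: [0.5447, 0.214, 0.0181]
orientation: [-0.979, 0.79, -1.285]
force: [1.5, 0.7, 2.8]
opening: 0.0419
[ 0.375 -0.03   2.11  -0.22   0.681  1.942] [0.5447 0.214  0.0181] x [ 0.138 -0.989  0.049] y [ 0.403  0.011 -0.915] lean 23.8 yaw -1.4323 F [1.5 0.7 2.8] 0.0419
```

```bash
python3 -m inch '[[1,0,0,-0.002,0],[1,0,0,-0.0025,0],[-0.15,0,0,-0.0025,0],[-0.15,0,0,-0.0025,0],[-0.15,0,0,-0.0025,0]]' 10; python3 st.py; python3 -m inch '[[-0.15,-0.015,0,0.035,0],[-0.15,-0.035,0,0.08,0],[-0.15,-0.055,0,0.13,0],[-0.15,-0.08,-0.04,0.17,0],[-0.15,-0.1,-0.08,0.2,0],[-0.15,-0.1,-0.1,0.2,0]]' 10; python3 st.py; python3 two.py p2.png
```

```text
t: 12.1
tool_pos: [0.546, 0.2128, 0.0171]
orientation: [-0.979, 0.788, -1.287]
force: [-1.9, -12.4, 14.5]
opening: 0.0532
[ 0.374 -0.027  2.109 -0.224  0.677  1.944] [0.546  0.2128 0.0171] x [ 0.137 -0.989  0.05 ] y [ 0.405  0.009 -0.914] lean 23.9 yaw -1.4331 F [ -1.9 -12.4  14.5] 0.0532
t: 12.85
tool_pos: [0.4461, 0.112, 0.2201]
orientation: [-0.975, 0.785, -1.288]
force: [-0.4, 0.3, 0.1]
opening: 0.0534
[ 0.19  -0.742  2.248 -0.071  1.22   1.623] [0.4461 0.112  0.2201] x [ 0.137 -0.989  0.05 ] y [ 0.409  0.01  -0.912] lean 24.1 yaw -1.4331 F [-0.4  0.3  0.1] 0.0534
top [[300.11228628 229.25525758]]
side [[370.54881099 205.28280678]]
```

View pics/p2.png

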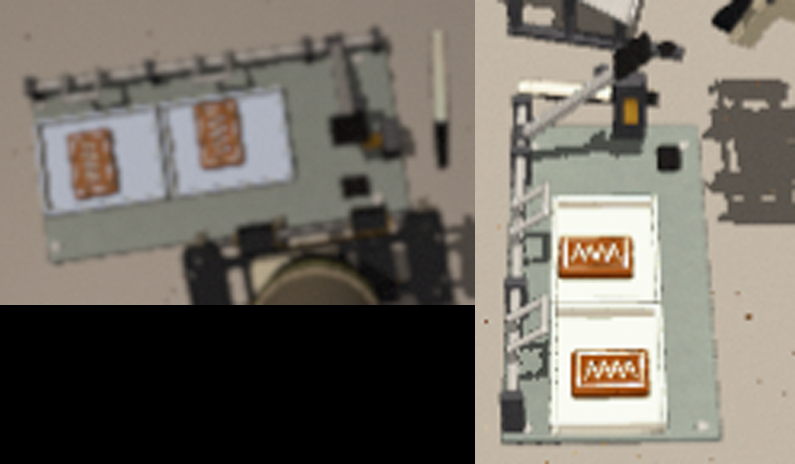

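Bar 1 lies flat in tray_b, slightly to the rear: top (219,134), side (595,257). biscuit3 is undisturbed at (92,165). Next I measure both, then go for the middle bar.

Run:
```python
from h import *
a=grab("top");b=grab("side")
pc=np.array([.5481,.2209,.1385])
def inv(p,w):
    c,s=np.cos(p[2]),np.sin(p[2]);d=w[:2]-p[:2];return np.array([c*d[0]+s*d[1],-s*d[0]+c*d[1],w[2]])
T=lambda u,v:(205+u/3.393,165+v/3.389);S=lambda u,v:(290+(u-475)/3.2,200+v/3.2)
for t,s in(((219,134),(595,256)),((92,165),(611,370)),((105,160),(606,311))):
    P,e=tri(a,T(*t),b,S(*s));Q=onz(a,T(*t),.027);print(P.round(4),round(e,4),inv(pc,P).round(4),"z=.027:",inv(pc,Q).round(4))
for q in((40,125),(48,213),(281,88),(296,180),(163,107),(175,200)):print(inv(pc,onz(a,T(*q),.027)).round(4))
```

```text
[0.547  0.2145 0.0198] 0.0014 [-0.002  -0.0062  0.0198] z=.027: [-0.0039 -0.0066  0.027 ]
[0.518  0.3353 0.0233] 0.0022 [-0.014   0.1175  0.0233] z=.027: [-0.0157  0.117   0.027 ]
[0.5205 0.314  0.0712] 0.011 [-0.0145  0.096   0.0712] z=.027: [-0.0128  0.1042  0.027 ]
[0.0301 0.1619 0.027 ]
[-0.0552  0.1635  0.027 ]
[ 0.0319 -0.0715  0.027 ]
[-0.0587 -0.0733  0.027 ]
[0.0301 0.0432 0.027 ]
[-0.0607  0.0429  0.027 ]
```

```bash
python3 -m inch '[[-0.3,0.01,-0.06,0,-0.1],[-0.3,0.02,-0.12,0,-0.218],[-0.3,0.03,-0.18,0,-0.218],[-0.3,0.045,-0.24,0,-0.218],[-0.3,0.06,-0.299,-0.01,-0.218],[-0.3,0.08,-0.302,-0.06,-0.218],[-0.3,0.109,-0.3075,-0.119,-0.218],[-0.3,0.109,-0.3075,-0.119,-0.218]]' 15; python3 st.py
```

```text
t: 14.05
tool_pos: [0.5503, -0.1911, 0.0867]
orientation: [-0.918, 0.932, -1.463]
force: [-0.9, 0.1, -0.8]
opening: 0.0601
[-0.502 -0.174  2.093  0.164  0.848  1.054] [ 0.5503 -0.1911  0.0867] x [-0.08  -0.996  0.043] y [ 0.382 -0.07  -0.921] lean 22.5 yaw -1.6505 F [-0.9  0.1 -0.8] 0.0601
```

```bash
python3 -m inch '[[-0.3,0.01,-0.005,-0.006,0],[-0.3,0.018,-0.008,-0.016,0],[-0.3,0.022,-0.008,-0.026,0],[-0.3,0.022,-0.008,-0.026,0]]' 15; python3 st.py;  python3 -m inch '[[1,0,0,0,0],[1,0,0,0,0],[1,0,0,0,0],[1,0,0,0,0]]' 15; python3 st.py
```

```text
t: 14.55
tool_pos: [0.5735, -0.1988, 0.0623]
orientation: [-0.917, 0.93, -1.463]
force: [-0.1, 0.3, 1.4]
opening: 0.0602
[-0.493 -0.066  2.046  0.17   0.786  1.05 ] [ 0.5735 -0.1988  0.0623] x [-0.079 -0.996  0.043] y [ 0.384 -0.07  -0.921] lean 22.6 yaw -1.6496 F [-0.1  0.3  1.4] 0.0602
t: 15.05
tool_pos: [0.5737, -0.1986, 0.0629]
orientation: [-0.917, 0.929, -1.463]
force: [-2.4, 2.7, 6.8]
opening: 0.0422
[-0.493 -0.067  2.045  0.17   0.786  1.05 ] [ 0.5737 -0.1986  0.0629] x [-0.079 -0.996  0.043] y [ 0.384 -0.07  -0.92 ] lean 22.7 yaw -1.6495 F [-2.4  2.7  6.8] 0.0422
```

```bash
python3 -m inch '[[1,-0.022,0.004,0.05,0],[1,-0.043,0.009,0.1,0],[1,-0.058,0.014,0.15,0],[1,-0.06,0.06,0.17,0.1],[1,-0.06,0.12,0.18,0.2175],[1,-0.055,0.18,0.18,0.2175],[1,-0.05,0.24,0.18,0.2175],[1,-0.045,0.3,0.18,0.2175]]' 15; python3 st.py
```

```text
t: 16.05
tool_pos: [0.5285, 0.1031, 0.2431]
orientation: [-0.985, 0.802, -1.279]
force: [0.9, -0.1, 0.1]
opening: 0.0419
[ 0.121 -0.46   2.025 -0.036  1.175  1.552] [0.5285 0.1031 0.2431] x [ 0.138 -0.99   0.043] y [ 0.392  0.014 -0.92 ] lean 23.1 yaw -1.4326 F [ 0.9 -0.1  0.1] 0.0419
```

```bash
python3 -m inch '[[1,0.006,0.06,0,0],[1,0.013,0.107,-0.01,0],[1,0.013,0.107,-0.06,0],[1,0.013,0.107,-0.12,0],[1,0.013,0.107,-0.18,0],[1,0.013,0.107,-0.18,0],[1,0.013,0.107,-0.18,0]]' 15; python3 st.py
```

```text
t: 16.92
tool_pos: [0.5428, 0.2105, 0.0653]
orientation: [-0.983, 0.801, -1.279]
force: [1.1, -0.9, 0.1]
opening: 0.0417
[ 0.364 -0.12   2.091 -0.178  0.793  1.888] [0.5428 0.2105 0.0653] x [ 0.138 -0.99   0.043] y [ 0.393  0.015 -0.919] lean 23.2 yaw -1.4327 F [ 1.1 -0.9  0.1] 0.0417
```

```bash
python3 -m inch '[[1,-0.001,0,-0.015,0],[1,-0.002,0,-0.026,0],[1,-0.002,0,-0.03,0],[1,-0.002,0,-0.034,0],[1,-0.002,0,-0.034,0]]' 10; python3 st.py; python3 two.py p3.png
```

```text
t: 17.55
tool_pos: [0.5413, 0.2106, 0.0317]
orientation: [-0.982, 0.8, -1.279]
force: [1.0, -0.1, 3.4]
opening: 0.042
[ 0.365 -0.066  2.111 -0.194  0.719  1.911] [0.5413 0.2106 0.0317] x [ 0.138 -0.99   0.043] y [ 0.394  0.015 -0.919] lean 23.2 yaw -1.4327 F [ 1.  -0.1  3.4] 0.042
top [[270.41262397 205.52994696]]
side [[330.0243546  276.37306026]]
```

View pics/p3.png

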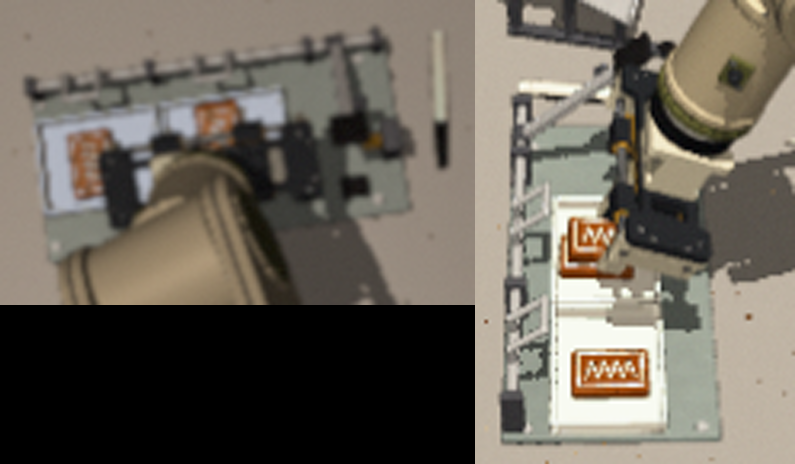

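The second bar is nearly flat on the first, well centred on it. Releasing now.

```bash
python3 -m inch '[[1,0,0,-0.001,0],[-0.15,0,0,-0.001,0],[-0.15,0,0,-0.001,0],[-0.15,0,0,-0.001,0]]' 10; python3 st.py; python3 -m inch '[[-0.15,-0.015,0,0.035,0],[-0.15,-0.035,0,0.08,0],[-0.15,-0.055,0,0.13,0],[-0.15,-0.075,-0.04,0.17,0],[-0.15,-0.09,-0.08,0.19,0],[-0.15,-0.1,-0.12,0.19,0],[-0.15,-0.1,-0.18,0.19,-0.1],[-0.15,-0.09,-0.24,0.19,-0.2]]' 10; python3 st.py
```

```text
t: 18.15
tool_pos: [0.5403, 0.2103, 0.0298]
orientation: [-0.984, 0.802, -1.279]
force: [0.1, 0.2, -0.1]
opening: 0.0532
[ 0.365 -0.063  2.113 -0.194  0.718  1.912] [0.5403 0.2103 0.0298] x [ 0.138 -0.99   0.043] y [ 0.392  0.014 -0.92 ] lean 23.1 yaw -1.4327 F [ 0.1  0.2 -0.1] 0.0532
t: 19.15
tool_pos: [0.4499, -0.0312, 0.2201]
orientation: [-0.919, 0.918, -1.452]
force: [0.3, 0.2, 0.9]
opening: 0.0535
[-0.192 -0.773  2.26   0.011  1.249  1.433] [ 0.4499 -0.0312  0.2201] x [-0.064 -0.997  0.043] y [ 0.389 -0.065 -0.919] lean 22.9 yaw -1.6351 F [0.3 0.2 0.9] 0.0535
```

```bash
python3 -m inch '[[-0.3,0.01,-0.06,0,-0.0155],[-0.3,0.02,-0.12,0,-0.0155],[-0.3,0.035,-0.18,0,-0.0155],[-0.3,0.055,-0.234,-0.01,-0.0155],[-0.3,0.075,-0.238,-0.06,-0.0155],[-0.3,0.099,-0.242,-0.11,-0.0155],[-0.3,0.099,-0.242,-0.11,-0.0155],[-0.3,0.099,-0.242,-0.11,-0.0155]]' 15; python3 st.py
```

```text
t: 20.15
tool_pos: [0.549, -0.2731, 0.111]
orientation: [-0.914, 0.927, -1.465]
force: [0.3, -0.1, 0.5]
opening: 0.0606
[-0.658 -0.106  1.986  0.231  0.91   0.874] [ 0.549  -0.2731  0.111 ] x [-0.079 -0.996  0.043] y [ 0.388 -0.071 -0.919] lean 22.9 yaw -1.6503 F [ 0.3 -0.1  0.5] 0.0606
```

Delta to the tip target is (0.016, -0.003, -0.050).

```bash
python3 -m inch '[[-0.3,0.006,-0.001,-0.022,0],[-0.3,0.012,-0.002,-0.038,0],[-0.3,0.016,-0.003,-0.05,0],[-0.3,0.016,-0.003,-0.05,0]]' 15; python3 st.py;  python3 -m inch '[[1,0,0,0,0],[1,0,0,0,0],[1,0,0,0,0],[1,0,0,0,0]]' 15; python3 st.py
```

```text
t: 20.65
tool_pos: [0.5657, -0.2766, 0.0625]
orientation: [-0.913, 0.924, -1.467]
force: [-0.4, -0.0, -0.8]
opening: 0.0608
[-0.643  0.006  1.977  0.246  0.805  0.859] [ 0.5657 -0.2766  0.0625] x [-0.079 -0.996  0.044] y [ 0.39  -0.072 -0.918] lean 23.0 yaw -1.6502 F [-0.4 -0.  -0.8] 0.0608
t: 21.15
tool_pos: [0.566, -0.2769, 0.0635]
orientation: [-0.913, 0.923, -1.467]
force: [-3.8, 2.0, 6.9]
opening: 0.0419
[-0.643  0.005  1.976  0.246  0.806  0.859] [ 0.566  -0.2769  0.0635] x [-0.079 -0.996  0.045] y [ 0.39  -0.073 -0.918] lean 23.0 yaw -1.6503 F [-3.8  2.   6.9] 0.0419
```

```bash
python3 -m inch '[[1,-0.022,0.004,0.05,0],[1,-0.043,0.009,0.1,0],[1,-0.058,0.014,0.15,0],[1,-0.06,0.06,0.17,0.1],[1,-0.06,0.12,0.18,0.218],[1,-0.06,0.18,0.18,0.218],[1,-0.055,0.24,0.18,0.218],[1,-0.05,0.3,0.18,0.218]]' 15; python3 -m inch '[[1,0,0.06,0,0],[1,0,0.12,0,0],[1,0,0.18,0,0],[1,0,0.24,0,0],[1,0,0.3,0,0],[1,0,0.3,0,0]]' 15; python3 st.py
```

```text
t: 22.15
tool_pos: [0.5159, 0.0246, 0.244]
orientation: [-0.98, 0.796, -1.282]
force: [1.2, 0.1, -0.8]
opening: 0.0416
t: 22.9
tool_pos: [0.5144, 0.3285, 0.2425]
orientation: [-0.984, 0.795, -1.277]
force: [0.7, -0.6, -0.4]
opening: 0.042
[ 0.619 -0.176  1.802 -0.238  1.179  2.092] [0.5144 0.3285 0.2425] x [ 0.142 -0.989  0.045] y [ 0.396  0.015 -0.918] lean 23.3 yaw -1.4279 F [ 0.7 -0.6 -0.4] 0.042
```

```bash
python3 -m inch '[[1,0.003,0.003,-0.06,-0.004],[1,0.004,0.003,-0.12,-0.004],[1,0.004,0.003,-0.177,-0.004],[1,0.004,0.003,-0.177,-0.004],[1,0.004,0.003,-0.177,-0.004]]' 15; python3 st.py
```

```text
t: 23.52
tool_pos: [0.5198, 0.3317, 0.0681]
orientation: [-0.98, 0.796, -1.281]
force: [0.0, 0.8, 0.8]
opening: 0.0416
[ 0.619  0.014  1.959 -0.298  0.844  2.205] [0.5198 0.3317 0.0681] x [ 0.138 -0.989  0.045] y [ 0.398  0.014 -0.917] lean 23.5 yaw -1.4326 F [0.  0.8 0.8] 0.0416
```

```bash
python3 -m inch '[[1,-0.001,0,-0.017,0],[1,-0.002,0,-0.028,0],[1,-0.003,0,-0.032,0],[1,-0.003,0,-0.036,0],[1,-0.003,0,-0.038,0],[1,-0.003,0,-0.038,0]]' 10; python3 st.py; python3 two.py p4.png
```

```text
t: 24.28
tool_pos: [0.5173, 0.3321, 0.0306]
orientation: [-0.979, 0.796, -1.281]
force: [1.5, 0.6, 3.5]
opening: 0.0417
[ 0.623  0.069  1.98  -0.323  0.77   2.243] [0.5173 0.3321 0.0306] x [ 0.138 -0.989  0.044] y [ 0.399  0.015 -0.917] lean 23.5 yaw -1.4325 F [1.5 0.6 3.5] 0.0417
top [[232.69162547 213.26459433]]
side [[333.38294884 313.06150428]]
```

View pics/p4.png

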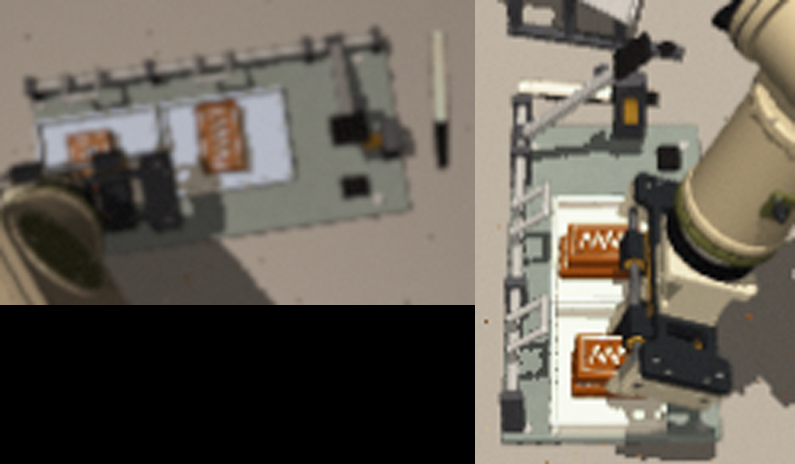

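The third bar is nearly flat on biscuit3, and the tray_b stack is flat. Releasing and retreating.

```bash
python3 -m inch '[[1,0,0,-0.001,0],[-0.15,0,0,-0.001,0],[-0.15,0,0,-0.001,0],[-0.15,0,0,-0.001,0]]' 10; python3 st.py; python3 -m inch '[[-0.15,-0.015,0,0.035,0],[-0.15,-0.035,0,0.08,0],[-0.15,-0.055,0,0.13,0],[-0.15,-0.08,-0.04,0.17,0],[1,-0.1,-0.09,0.2,0],[1,-0.1,-0.15,0.2,0],[1,-0.1,-0.21,0.2,0]]' 10; python3 st.py; python3 two.py p5.png
```

```text
t: 24.88
tool_pos: [0.5164, 0.3315, 0.0286]
orientation: [-0.981, 0.797, -1.281]
force: [0.5, 0.3, 0.0]
opening: 0.0533
[ 0.623  0.072  1.982 -0.323  0.769  2.243] [0.5164 0.3315 0.0286] x [ 0.138 -0.989  0.045] y [ 0.397  0.014 -0.918] lean 23.4 yaw -1.4325 F [0.5 0.3 0. ] 0.0533
t: 25.75
tool_pos: [0.416, 0.1208, 0.229]
orientation: [-0.98, 0.794, -1.28]
force: [1.0, -1.2, 0.6]
opening: 0.0281
[ 0.232 -0.829  2.275 -0.08   1.292  1.659] [0.416  0.1208 0.229 ] x [ 0.14  -0.989  0.045] y [ 0.399  0.015 -0.917] lean 23.5 yaw -1.43 F [ 1.  -1.2  0.6] 0.0281
top [[299.41082068 239.64205152]]
side [[381.58191208 203.81825614]]
```

View pics/p5.png

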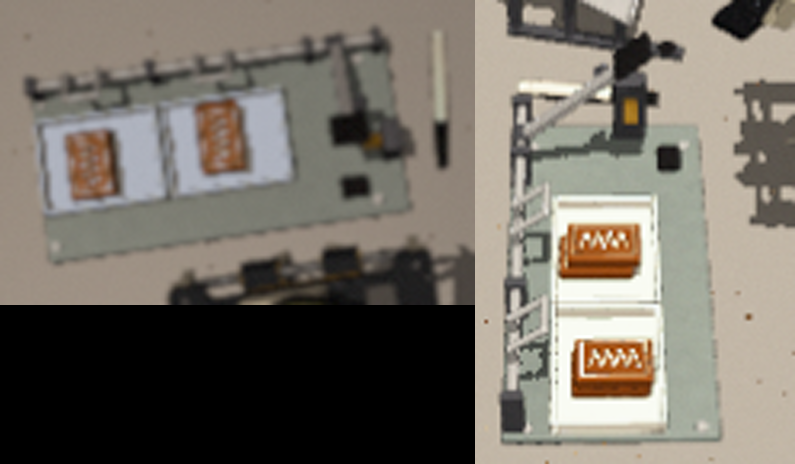

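Two flat stacks of two bars lie in the trays: top (219,135) and (92,165). The lever pad is at top (349,127), side (632,57). Now to the hover pose above the pad with the fingers shut.

```bash
python3 -m inch '[[1,0.05,-0.01,-0.01,0],[1,0.1,-0.025,-0.02,0],[1,0.121,-0.03,-0.03,0],[1,0.121,-0.03,-0.04,0],[1,0.121,-0.03,-0.04,0],[1,0.121,-0.03,-0.04,0]]' 30; python3 st.py
python3 - <<'E'
from h import *
a=grab("top");b=grab("side")
T=lambda u,v:(205+u/3.393,165+v/3.389);S=lambda u,v:(290+(u-475)/3.2,200+v/3.2)
print(tri(a,T(349,127),b,S(632,57)))
E
```

```text
t: 26.6
tool_pos: [0.5376, 0.086, 0.1892]
orientation: [-0.978, 0.799, -1.29]
force: [-0.2, 0.5, -0.1]
opening: 0.0007
[ 0.081 -0.424  2.1   -0.027  1.055  1.521] [0.5376 0.086  0.1892] x [ 0.129 -0.991  0.047] y [ 0.4    0.009 -0.917] lean 23.6 yaw -1.4413 F [-0.2  0.5 -0.1] 0.0007
(array([0.53160708, 0.08899743, 0.14169356]), np.float64(0.0011782124782202866))
```

```bash
python3 -m inch '[[1,0,0.004,-0.02,0],[1,0,0.004,-0.036,0],[1,0,0.004,-0.036,0]]' 30; python3 st.py; python3 -m inch '[[1,-0.002,0,-0.006,0],[1,-0.005,0,-0.012,0],[1,-0.008,-0.001,-0.017,0],[1,-0.008,-0.001,-0.017,0]]' 30; python3 st.py
```

```text
t: 27.08
tool_pos: [0.5379, 0.09, 0.1532]
orientation: [-0.977, 0.798, -1.291]
force: [3.8, 1.0, 1.9]
opening: 0.0006
[ 0.091 -0.39   2.142 -0.033  0.978  1.535] [0.5379 0.09   0.1532] x [ 0.129 -0.991  0.046] y [ 0.401  0.009 -0.916] lean 23.6 yaw -1.4413 F [3.8 1.  1.9] 0.0006
t: 27.58
tool_pos: [0.5309, 0.089, 0.1379]
orientation: [-0.974, 0.796, -1.292]
force: [1.5, 0.8, 5.1]
opening: 0.0002
[ 0.09  -0.401  2.18  -0.033  0.948  1.535] [0.5309 0.089  0.1379] x [ 0.129 -0.991  0.047] y [ 0.403  0.009 -0.915] lean 23.8 yaw -1.4416 F [1.5 0.8 5.1] 0.0002
```

```bash
python3 -m inch '[[1,-0.013,-0.002,-0.012,0],[1,-0.024,-0.003,-0.03,0],[1,-0.03,-0.004,-0.045,0],[1,-0.033,-0.005,-0.06,0],[1,-0.036,-0.005,-0.075,0],[1,-0.036,-0.005,-0.085,0],[1,-0.036,-0.005,-0.085,0]]' 30; python3 st.py
```

```text
t: 28.45
tool_pos: [0.4957, 0.084, 0.0537]
orientation: [-0.973, 0.795, -1.292]
force: [-2.3, -0.2, 9.7]
opening: 0.0007
[ 0.084 -0.402  2.346 -0.035  0.782  1.536] [0.4957 0.084  0.0537] x [ 0.129 -0.991  0.047] y [ 0.405  0.009 -0.914] lean 23.9 yaw -1.4417 F [-2.3 -0.2  9.7] 0.0007
```

```bash
python3 -m inch '[[1,0,0,-0.004,0],[1,0,0,-0.008,0],[1,0,0,-0.008,0]]' 30; python3 st.py; python3 -m inch '[[1,0,0,-0.004,0],[1,0,0,-0.006,0],[1,0,0,-0.006,0]]' 30; python3 st.py
```

```text
t: 28.82
tool_pos: [0.4963, 0.084, 0.0476]
orientation: [-0.973, 0.795, -1.292]
force: [-21.4, -1.9, 29.7]
opening: 0.0006
[ 0.085 -0.388  2.348 -0.036  0.765  1.537] [0.4963 0.084  0.0476] x [ 0.129 -0.991  0.047] y [ 0.405  0.009 -0.914] lean 23.9 yaw -1.4416 F [-21.4  -1.9  29.7] 0.0006
t: 29.2
tool_pos: [0.4969, 0.0841, 0.0455]
orientation: [-0.975, 0.795, -1.292]
force: [-55.4, -5.9, 68.0]
opening: 0.0001
[ 0.085 -0.38   2.347 -0.037  0.76   1.538] [0.4969 0.0841 0.0455] x [ 0.129 -0.99   0.048] y [ 0.404  0.009 -0.915] lean 23.9 yaw -1.4411 F [-55.4  -5.9  68. ] 0.0001
```

It's against the stop at about 88 N, so I back off slowly to let the catch take it.

```bash
python3 -m inch '[[1,-0.002,0,0.008,0],[1,-0.004,0,0.016,0],[1,-0.012,0,0.05,0],[1,-0.02,0,0.1,0],[1,-0.06,0,0.15,0],[1,-0.1,-0.03,0.2,0],[1,-0.12,-0.06,0.2,0],[1,-0.12,-0.06,0.2,0]]' 30; python3 st.py; python3 two.py p6.png
```

```text
t: 30.2
tool_pos: [0.4119, 0.0254, 0.2487]
orientation: [-1.0, 0.822, -1.284]
force: [-0.5, -0.3, -0.0]
opening: 0.0007
[-0.101 -0.892  2.264  0.042  1.39   1.335] [0.4119 0.0254 0.2487] x [ 0.126 -0.991  0.046] y [ 0.373  0.004 -0.928] lean 21.9 yaw -1.4446 F [-0.5 -0.3 -0. ] 0.0007
top [[331.70136625 240.75380475]]
side [[385.61470152 177.75048769]]
```

View pics/p6.png

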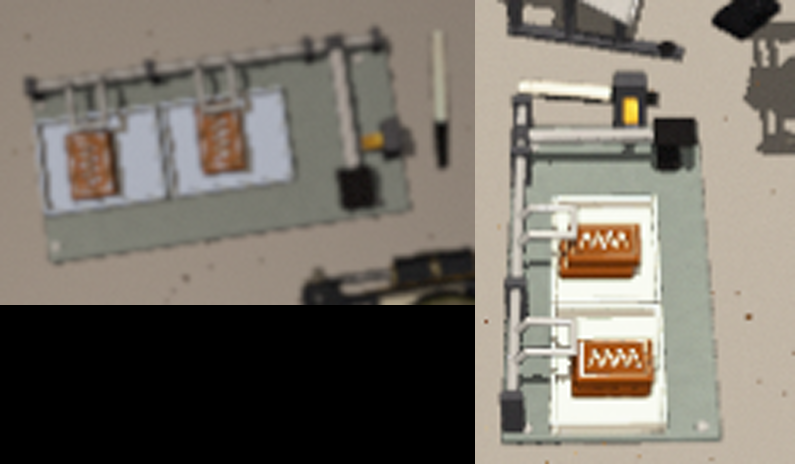

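The lever is level and held by the yellow bolt: pad at top (357,187), bolt at (372,140). The claws are down over both flat stacks. The marker has not moved, and the arm is clear of everything.

```bash
python3 -c "
from plant import robot
print(robot.close_job(), robot.read_state()['t'])"
```

```text
the job is handed in; nothing more can be done
the job is handed in; nothing more can be done
```

All three bars from the slope are in the trays and the lever is latched. The job was handed in at about 30 s of the 72 s limit. No verdict came back, so I can't confirm it passed.

- **Leaning the tool:** the moves have no tilt command. I tilted the tool forward about 23° by asking for poses just out of reach, a few degrees at a time. That brought the fingers under the upper deck from the front.
- **Bars:** the first two bars went into tray_b, the second on top of the first, and the third went onto the bar already in tray_a. I lowered each until it pivoted nearly flat in the fingers, then let go.
- **Lever:** I pressed the pad down with the fingers shut until it reached the stop, then backed off.

**Last checks:**
- **Trays:** the last picture shows two flat stacks of two. The two lower bars measured within about 13 mm of their tray middles; I judged the upper bars by eye.
- **Lever:** it is level, with the bolt over it and the wire claws down over both stacks. I have no reading of the joint itself.
- **Bystanders:** the marker had not moved in the last picture. The spool was outside that last picture, but I did not touch it.
- **Clearance:** the tool force was near zero and the arm clear of everything.

**Forces to note:** the push at the lever stop peaked at about 88 N, at the fingertips, against the 120 N wrist limit. A fingertip also pressed the tray_b rim with about 12 N when releasing the first bar.

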